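# Put the fixings tray away in its stand without spilling

### The job

Take the open tray of loose steel barrels from the bench by its carrying bar, carry it level so that nothing falls out, and stand it flat on the cork mat in the empty bay of the low wooden stand, lengthwise like the tray beside it. Set it down before you let go of it, and leave the other tray and everything else on the bench where it is.

Things in the scene. Friction and masses are not known exactly. Their poses are not given: they have to be found in the camera images.
- tray_grip (a point): Open plywood tray to move: 150 long (x), 92 wide (y), walls 24 high, 6 thick. This point: middle of its carrying bar, 82 above the tray's underside, over its middle. The bar is a flat-sided strip along x, 14 thick (y), 22 high (71 to 93 above the underside), 138 long between end uprights 95 tall. z up; same both ways round. 0.2 to 0.45 kg, contents 0.15 kg more.
- barrel0_mid (a point): Loose steel spacer barrel, one of five alike lying in the tray to be moved: a cylinder 16 in diameter, 22 long (along its own x); this is its centre. It rolls freely.
- barrel1_mid (a point): Loose steel spacer barrel, one of five alike lying in the tray to be moved: a cylinder 16 in diameter, 22 long (along its own x); this is its centre. It rolls freely.
- barrel2_mid (a point): Loose steel spacer barrel, one of five alike lying in the tray to be moved: a cylinder 16 in diameter, 22 long (along its own x); this is its centre. It rolls freely.
- barrel3_mid (a point): Loose steel spacer barrel, one of five alike lying in the tray to be moved: a cylinder 16 in diameter, 22 long (along its own x); this is its centre. It rolls freely.
- barrel4_mid (a point): Loose steel spacer barrel, one of five alike lying in the tray to be moved: a cylinder 16 in diameter, 22 long (along its own x); this is its centre. It rolls freely.
- stand: Fixed low plywood stand, 186 (x) x 246 (y); origin under its middle, on the bench. Its floor, 50 above the bench, has two bays side by side, centred at y = -59 and +59 of the stand, each 166 (x) x 108 (y) inside, enclosed by strips 10 wide that rise 10 above that floor. One bay holds the other tray, one is empty.
- mat: Fixed thin cork mat, 150 (x) x 95 (y) x 3 thick, in the middle of the EMPTY bay of the stand; origin in the middle of its underside, 50 above the bench; x is the bay's long direction. A tray standing on it has its underside 53 above the bench.
- other_grip (a point): The other plywood tray, same size and shape as the first, already in its bay of the stand (no mat under it), holding flat wooden wedges; this is the middle of its carrying bar, 82 above its underside; its highest point is 145 above the bench. To be left alone.
- screwdriver: Bystander: screwdriver lying on the bench between the tray and the stand, about 200 long along its x; origin under its middle.
- hammer: Bystander: hammer lying beyond the tray; origin under its middle.
- brush: Bystander: brush lying beyond the stand; origin under its middle.
- tin: Bystander: steel tin, 72 in diameter, 75 high; origin under its middle.
- bottle: Bystander: green bottle, 70 in diameter, 220 high, on the robot's right; origin under its middle.

How it is judged:
By the outcome, as a careful person would: the job done as asked, in the order asked, and still so for the second after the job is handed in, with the robot touching nothing.
It also fails if it takes over 50 s, if anything falls off the work surface, if the arm or the gripper's body presses on something with over 40 N, if the wrist force passes 120 N, or if a joint passes its speed limit or range.

### The arm

A 6-joint arm with a two-finger parallel gripper is mounted at the origin on the work surface. World frame = base frame: x ahead of the robot, y to its left, z up, the work surface at z = 0. Lengths are in mm, angles in rad, forces in N, time in s.
With the tool pointing down it reaches from about 275 to 750 mm from the base axis. Payload 10.2 kg.
Tool frame: the origin (TCP) lies at the very end of the fingers, on their centre line; the grasp point (between the pads) lies 19 mm behind it (r.pinch_z is the distance from the TCP to the grasp point, in mm); z points along the fingers, y is the direction in which the jaws open and shut (so a half turn about z gives the same grasp; the last joint's range is limited). The gripper opens to 88 mm and grips with 3 to 60 N. Pads are 18 mm wide; open, the fingers measure 123 mm over their backs; the gripper's body (75 mm by 187 mm) begins 45 mm behind the grasp point.
Start: joints at [-1.491, 0.313, 1.498, -0, 1.331, -0.223], TCP at [156.539, -501.126, 238.72] pointing down, gripper open.
Joint ranges: [-2.94, 2.94], [-0.97, 2.17], [0.19, 2.56], [-1.23, 4.37], [0.02, 3.11], [-2.88, 2.88]. Speed limits (rad/s): [2.39, 2.39, 3.01, 3.14, 3.14, 3.14].

### API

Orientations are given as [roll, pitch, yaw] about the fixed x, y, z axes, in that order (R = Rz(yaw) Ry(pitch) Rx(roll)).
In Python, from rig import r gives the robot as it stands.
- The arm moves only by the tool apply_moves, never from a script. Its argument "rows" is text: rows parted by semicolons, each of 5 numbers parted by spaces: the finger opening in m, from 0 to 0.0881, then the shift along the tool's x, y, z in m, then the turn about the tool's z in units of 5 degrees (1.0 is 5 degrees). In form: jaw tx ty tz roll; .... A call has 1 to 12 rows; each row shifts and turns the pose as measured when the row begins, along the tool's axes as they then stand; what a row does not reach is not made up. A row lasts 1/8 s, in which the tool goes at most 62.5 mm and 10.7 degrees, less where a joint would pass 70% of its speed; a pose out of reach is approached as far as the arm can. A call with a gripper value outside its range is refused whole. The fingers move at their own pace and stop on an object; the grip force is fixed at half the most. Time passes only in rows, so rows that do not move let the fingers close. It gives the time, the measured TCP pose, the force and the opening at its end, in the units of the state.
- r.get_obs(): the state, without advancing time (a new reading comes with each control period).
- r.grab_frame(name): name is "scene" or "top"; returns the picture (400x640x3 uint8, red, green, blue); there is no depth.
- r.calibration(name): a dict with "K" (3x3 intrinsics, pixels), "dist" ([k1, k2, p1, p2, k3] as OpenCV has them; the pictures are not rectified), "rvec" (rotation vector, rad) and "tvec" (3), from world to camera coordinates, as OpenCV has them. Camera axes: x right, y down, z forward; pixel columns grow to the right and rows downward; lengths in mm; the calibration is good to about 2 mm. A picture is of the moment at which its call begins. calibration takes no time and is no camera call.
- r.close_job(): hands the job in, once; it reports no verdict.
The state is a dict: "t": time; "qpos": joint angles; "joint_vel": joint speeds; "joint_torque": joint torques, N m; "tcp_pos": TCP position; "ee_rot": TCP orientation; "ft_force": force on the tool from outside, world axes, zero at the start; "moment": the same for the moment, N m; "width": opening from 0.0 (shut) to 1.0 (fully open).
Only numpy, scipy, OpenCV 4.12 (cv2) and the standard library are available. Lean on these libraries where they do the work, as an engineer would, in place of code of your own. Each camera call takes 0.05 s, during which the arm holds its last target.

## Working session

There is one attempt and no reset: what is moved stays moved. The work goes in short steps, Python scripts to look and compute and a tool call to move; the robot and the scene stay as the last step left them, time stands still between calls to the robot, and variables do not carry over. Pictures are saved under pics/ and viewed, and the job is handed in when it is done.

Besides the shell and the picture viewer there is one more tool, called after "Request:" by a JSON object that holds its "op" and its "data". apply_moves: Moves the arm, as the interface text tells. Its arguments: {"type":"object","properties":{"rows":{"type":"string"}},"required":["rows"]}

```bash
ls; mkdir -p pics; python3 - <<'E'
from rig import r
import cv2
print(r.get_obs())
for n in("scene","top"):
    cv2.imwrite(f"pics/{n}0.png",cv2.cvtColor(r.grab_frame(n),cv2.COLOR_RGB2BGR)); print(r.calibration(n))
E
```

```text
pics
{'t': 0.0, 'qpos': array([-1.49141004e+00,  3.13456684e-01,  1.49839782e+00, -1.99104780e-05,
        1.33097513e+00, -2.23422836e-01]), 'joint_vel': array([ 0.00196431,  0.00141032,  0.00112541,  0.0003273 , -0.00043656,
       -0.00015847]), 'joint_torque': array([ 4.54461442e-04, -4.02204823e+01, -2.52267855e+01,  6.94471761e-02,
        3.52925307e-02, -9.26660800e-05]), 'tcp_pos': array([ 156.51013617, -500.88961179,  238.17242154]), 'ee_rot': array([-3.14038214e+00, -2.55220528e-04,  3.02813706e-01]), 'ft_force': array([-0.07951213,  0.92914896, -0.30561835]), 'moment': array([ 0.03884237, -0.0551123 ,  0.01253271]), 'width': 0.9992452783847434}
{'K': array([[420.60385293,   0.        , 317.21902216],
       [  0.        , 420.60385293, 195.90594651],
       [  0.        ,   0.        ,   1.        ]]), 'dist': array([-0.06962747,  0.        ,  0.        ,  0.        ,  0.        ]), 'rvec': array([ 1.64973588,  1.80333916, -0.8076403 ]), 'tvec': array([ 165.98117953, -298.00947113, 1693.05098932])}
{'K': array([[373.26822938,   0.        , 316.08460162],
       [  0.        , 373.26822938, 200.29235477],
       [  0.        ,   0.        ,   1.        ]]), 'dist': array([-0.05561675,  0.        ,  0.        ,  0.        ,  0.        ]), 'rvec': array([ 2.18629594, -2.14584041,  0.06262075]), 'tvec': array([-101.56749861,  599.46106584, 1014.92459814])}
```

View pics/scene0.png

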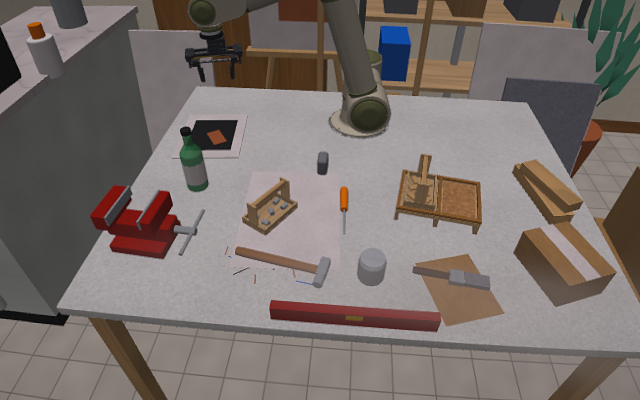

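View pics/top0.png

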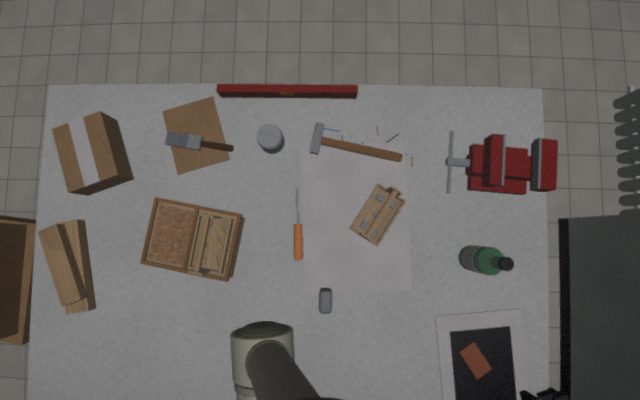

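The tray is at about (378,214) in the top view. The stand is at about (192,238), with its empty cork bay on the left at about (170,233) and the other tray on the right. I'll zoom in on both.

```bash
cat > h.py <<'E'
import numpy as np,cv2
from rig import r
def ray(n,uv):
    c=r.calibration(n);R,_=cv2.Rodrigues(c["rvec"])
    p=cv2.undistortPoints(np.array(uv,float).reshape(-1,1,2),c["K"],c["dist"]).reshape(-1,2)
    d=np.c_[p,np.ones(len(p))]@R; o=-R.T@np.array(c["tvec"]).ravel()
    return o,d
def plane(n,uv,z):
    o,d=ray(n,uv); return o+d*((z-o[2])/d[:,2])[:,None]
def proj(n,P):
    c=r.calibration(n);return cv2.projectPoints(np.array(P,float).reshape(-1,1,3),c["rvec"],c["tvec"],c["K"],c["dist"])[0].reshape(-1,2)
def tri(a,b):
    o1,d1=ray("top",[a]);o2,d2=ray("scene",[b]);d1=d1[0];d2=d2[0]
    s=np.linalg.lstsq(np.c_[d1,-d2],o2-o1,rcond=None)[0]
    p,q=o1+s[0]*d1,o2+s[1]*d2
    return (p+q)/2,np.linalg.norm(p-q)
def crop(src,dst,u0,v0,w,h,k):
    im=cv2.imread(src)[v0:v0+h,u0:u0+w]; cv2.imwrite(dst,cv2.resize(im,None,fx=k,fy=k,interpolation=cv2.INTER_CUBIC))
def snap(n,f):
    cv2.imwrite(f,cv2.cvtColor(r.grab_frame(n),cv2.COLOR_RGB2BGR))
E
python3 - <<'E'
from h import *
a=cv2.imread("pics/top0.png")
crop("pics/top0.png","pics/t_tray.png",340,175,80,75,8)
crop("pics/top0.png","pics/t_stand.png",135,190,115,95,6)
crop("pics/scene0.png","pics/s_tray.png",235,170,70,70,8)
crop("pics/scene0.png","pics/s_stand.png",390,150,100,85,7)
E
```

```text
(no output)
```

View pics/t_tray.png

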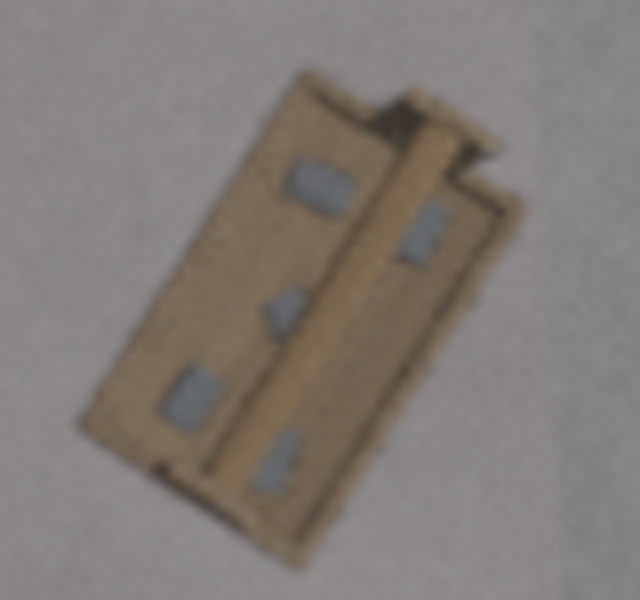

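View pics/t_stand.png

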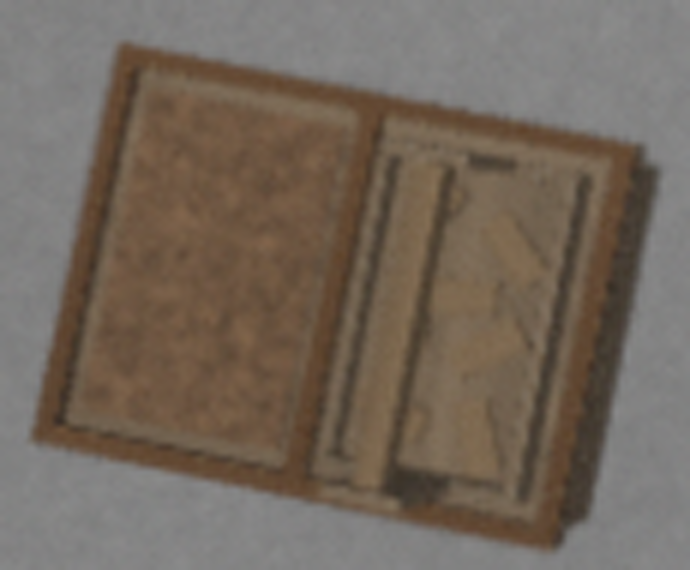

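View pics/s_tray.png

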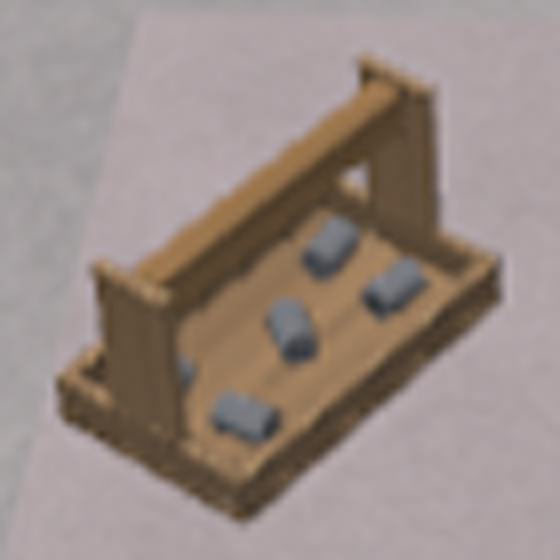

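View pics/s_stand.png

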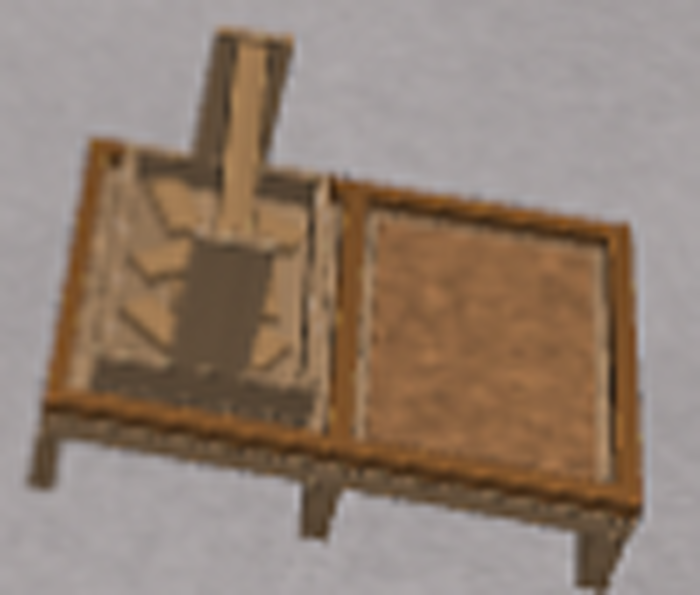

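```bash
python3 - <<'E'
from h import *
def up(c,k,o): return (np.array(c,float)+.5)/k-.5+np.array(o)
def rep(name,P):
    P=P[:,:2];print(name,"ctr",P.mean(0).round(1),"sides",[round(float(np.linalg.norm(P[(i+1)%4]-P[i])),1) for i in range(4)],"dirs",[round(float(np.degrees(np.arctan2(*(P[(i+1)%4]-P[i])[::-1]))),1) for i in range(4)])
rep("tray top",plane("top",up([(305,72),(80,425),(300,568),(524,203)],8,(340,175)),24))
rep("tray scene",plane("scene",up([(60,385),(240,495),(500,262),(330,180)],8,(235,170)),24))
rep("stand top",plane("top",up([(122,43),(35,440),(555,547),(642,147)],6,(135,190)),60))
rep("stand scene",plane("scene",up([(92,142),(47,405),(640,510),(628,225)],7,(390,150)),60))
rep("mat top",plane("top",up([(138,90),(72,425),(290,470),(360,120)],6,(135,190)),53))
rep("mat scene",plane("scene",up([(370,210),(355,435),(608,480),(608,245)],7,(390,150)),53))
# bar ends on top face
b=up([(418,130),(460,147),(205,472),(243,490)],8,(340,175));P=plane("top",b,93);print("bar top",P.round(1), P.mean(0).round(1))
b=up([(372,85),(402,100),(140,270),(172,285)],8,(235,170));P=plane("scene",b,93);print("bar scene",P.round(1), P.mean(0).round(1))
E
```

```text
tray top ctr [ 566.  -260.8] sides [145.9, 89.9, 148.6, 88.2] dirs [148.2, -122.0, -31.1, 59.7]
tray scene ctr [ 569.6 -259.6] sides [91.0, 152.7, 83.9, 148.1] dirs [57.2, 149.5, -119.7, -33.2]
stand top ctr [488.8 246.4] sides [183.9, 244.3, 181.8, 246.5] dirs [170.2, -99.5, -10.5, 80.0]
stand scene ctr [489.5 248.8] sides [185.0, 242.1, 188.4, 243.1] dirs [-9.6, 80.3, 170.1, -98.9]
mat top ctr [495.2 305.8] sides [155.3, 104.3, 161.0, 105.7] dirs [171.4, -99.5, -9.1, 83.6]
mat scene ctr [492.3 308.9] sides [154.4, 103.9, 158.0, 106.7] dirs [-10.0, 80.1, 168.9, -98.0]
bar top [[ 623.6 -288.3   93. ]
 [ 618.3 -301.9   93. ]
 [ 511.8 -220.3   93. ]
 [ 506.3 -232.5   93. ]] [ 565.  -260.8   93. ]
bar scene [[ 507.9 -232.6   93. ]
 [ 515.6 -220.    93. ]
 [ 617.7 -298.8   93. ]
 [ 624.4 -286.    93. ]] [ 566.4 -259.4   93. ]
```

Request:
{"op": "apply_moves", "data": {"rows": "0.088 0 0 -0.06 0; 0.088 0.04 -0.009 0 0; 0.088 0.04 -0.009 0 0; 0.088 0.04 -0.009 0 0; 0.088 0.04 -0.009 0 0; 0.088 0.04 -0.009 0 0; 0.088 0.04 -0.009 0 0; 0.088 0.04 -0.009 0 0; 0.088 0.04 -0.009 0 0; 0.088 0.04 -0.009 0 0; 0.088 0.04 -0.009 0 0; 0.088 0 0 0 0"}}

```text
t: 1.6
tcp_pos: [522.0, -288.2, 296.3]
ee_rot: [-3.132, 0.001, 0.301]
ft_force: [0.8, 0.1, -0.1]
width: 0.999
```

```bash
cat >> h.py <<'E'
def delta(X,Y,Z,yawdeg):
    s=r.get_obs();p=s["tcp_pos"];e=s["ee_rot"]
    from scipy.spatial.transform import Rotation as Ro
    R=Ro.from_euler("xyz",e).as_matrix()
    d=R.T@(np.array([X,Y,Z])-p)
    y=(np.degrees(e[2])-yawdeg+180)%360-180
    print("t",round(s["t"],2),"p",p.round(1),"rpy",np.degrees(e).round(2),"F",s["ft_force"].round(1),"w",round(s["width"],3),"q",s["qpos"].round(2)); print("tool delta mm",d.round(1),"roll units",round(y/5,2))
E
python3 - <<'E'
from h import *
delta(566.3,-260.3,130,-31.3)
# cork mat mask in first pictures
for n,z in(("top",53),("scene",53)):
    im=cv2.imread(f"pics/{n}0.png");hsv=cv2.cvtColor(im,cv2.COLOR_BGR2HSV)
    u,v=(171,233) if n=="top" else (460,199)
    print(n,hsv[v-2:v+3,u-2:u+3].reshape(-1,3).mean(0))
E
```

```text
t 1.6 p [ 522.  -288.2  296.3] rpy [-1.7944e+02  6.0000e-02  1.7230e+01] F [ 0.8  0.1 -0.1] w 0.999 q [-0.7   0.45  1.15  0.    1.55  0.57]
tool delta mm [ 50.8 -11.9 166.4] roll units 9.71
top [ 13.76 103.76 105.92]
scene [ 13.88 137.32 140.08]
```

Request:
{"op": "apply_moves", "data": {"rows": "0.088 0.025 -0.006 0 0; 0.088 0.026 -0.006 0 0; 0.088 0 0 0.03 1.7; 0.088 0 0 0.03 1.7; 0.088 0 0 0.03 1.7; 0.088 0 0 0.03 1.7; 0.088 0 0 0.03 1.7; 0.088 0 0 0 1.2; 0.088 0 0 0 0"}}

```text
t: 2.72
tcp_pos: [561.3, -264.8, 139.8]
ee_rot: [-3.138, 0.013, -0.579]
ft_force: [-0.1, -0.5, -0.4]
width: 1.0
```

```bash
python3 - <<'E'
from h import *
delta(566.3,-260.3,63,-31.3)
snap("top","pics/top1.png");snap("scene","pics/scene1.png")
crop("pics/top1.png","pics/t1.png",330,165,100,90,7)
crop("pics/scene1.png","pics/s1.png",225,120,100,110,5)
E
```

```text
t 2.73 p [ 561.3 -264.8  139.8] rpy [-179.81    0.75  -33.16] F [-0.1 -0.5 -0.4] w 1.0 q [-0.63  0.61  1.31  0.    1.24  1.52]
tool delta mm [ 2.7 -6.2 76.8] roll units -0.37
```

View pics/t1.png

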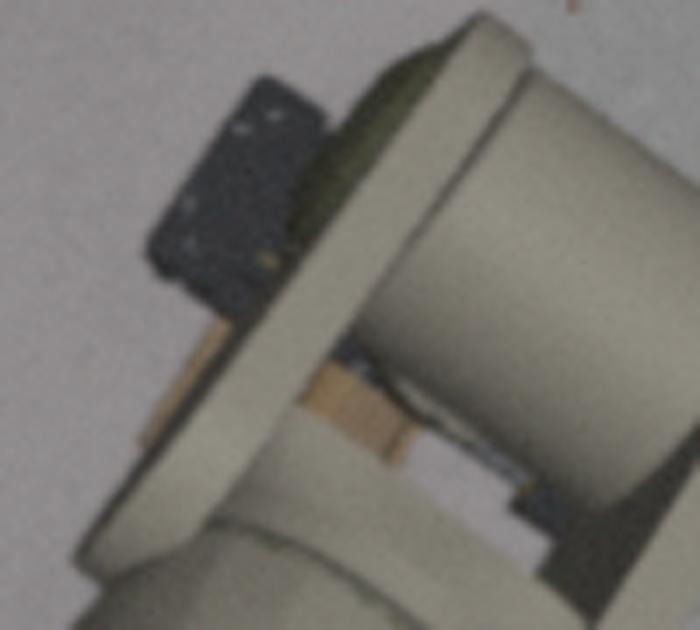

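View pics/s1.png

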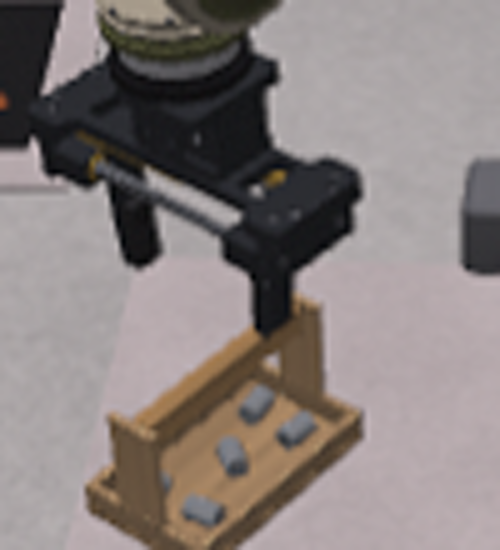

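The scene view shows the gripper above the tray, with the fingers on either side of the bar. I'll correct the small offset and descend in stages.

Request:
{"op": "apply_moves", "data": {"rows": "0.088 0.0027 -0.0062 0 -0.37; 0.088 0 0 0 0; 0.088 0 0 0.02 0; 0.088 0 0 0 0; 0.088 0 0 0 0"}}

```text
t: 3.45
tcp_pos: [568.1, -260.9, 121.7]
ee_rot: [-3.138, 0.009, -0.538]
ft_force: [-0.7, -0.9, 1.1]
width: 0.993
```

```bash
python3 - <<'E'
from h import *
delta(566.3,-260.3,63,-31.3)
E
```

```text
t 3.45 p [ 568.1 -260.9  121.7] rpy [-179.79    0.54  -30.85] F [-0.7 -0.9  1.1] w 0.993 q [-0.62  0.64  1.31  0.    1.2   1.49]
tool delta mm [-1.3  0.6 58.7] roll units 0.09
```

Request:
{"op": "apply_moves", "data": {"rows": "0.088 0 0 0.015 0.1; 0.088 0 0.0006 0.015 0; 0.088 0 0 0.015 0; 0.088 0 0 0.010 0; 0.088 0 0 0 0; 0.088 0 0 0 0"}}

```text
t: 4.2
tcp_pos: [567.4, -261.1, 63.1]
ee_rot: [-3.138, 0.009, -0.548]
ft_force: [0.1, 0.8, 0.1]
width: 0.996
```

```bash
python3 - <<'E'
from h import *
delta(566.3,-260.3,63,-31.3)
snap("scene","pics/scene2.png")
crop("pics/scene2.png","pics/s2.png",225,130,100,110,5)
E
```

```text
t 4.2 p [ 567.4 -261.1   63.1] rpy [-179.8     0.54  -31.37] F [0.1 0.8 0.1] w 0.996 q [-0.62  0.71  1.36  0.    1.08  1.5 ]
tool delta mm [-1.3 -0.1  0.1] roll units -0.01
```

View pics/s2.png

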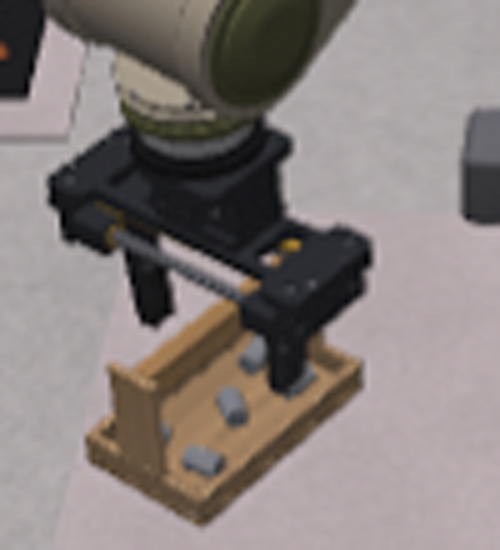

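The bar is between the fingers and there is no contact force. I'll close gently.

Request:
{"op": "apply_moves", "data": {"rows": "0.06 0 0 0 0; 0.04 0 0 0 0; 0.03 0 0 0 0; 0.022 0 0 0 0; 0.016 0 0 0 0; 0.01 0 0 0 0; 0 0 0 0 0; 0 0 0 0 0; 0 0 0 0 0"}}

```text
t: 5.38
tcp_pos: [567.6, -261.6, 64.0]
ee_rot: [-3.139, 0.008, -0.548]
ft_force: [-0.5, -2.3, -1.0]
width: 0.154
```

```bash
python3 - <<'E'
from h import *
delta(566.3,-260.3,63,-31.3)
E
```

```text
t 5.38 p [ 567.6 -261.6   64. ] rpy [-179.84    0.45  -31.38] F [-0.5 -2.3 -1. ] w 0.154 q [-0.62  0.71  1.36  0.    1.08  1.5 ]
tool delta mm [-1.7 -0.4  1. ] roll units -0.02
```

Request:
{"op": "apply_moves", "data": {"rows": "0 0 0 -0.003 0; 0 0 0 -0.005 0; 0 0 0 -0.007 0; 0 0 0 -0.007 0; 0 0 0 -0.005 0; 0 0 0 -0.003 0; 0 0 0 0 0; 0 0 0 0 0"}}

```text
t: 6.38
tcp_pos: [567.2, -261.0, 95.0]
ee_rot: [-3.138, 0.01, -0.547]
ft_force: [-0.4, 0.3, -4.2]
width: 0.161
```

```bash
python3 - <<'E'
from h import *
delta(567,-261,250,-31.3)
snap("scene","pics/scene3.png")
crop("pics/scene3.png","pics/s3.png",225,120,100,110,5)
E
```

```text
t 6.38 p [ 567.2 -261.    95. ] rpy [-179.8     0.6   -31.37] F [-0.4  0.3 -4.2] w 0.161 q [-0.62  0.67  1.34  0.    1.15  1.5 ]
tool delta mm [  -1.8   -0.4 -155. ] roll units -0.01
```

View pics/s3.png

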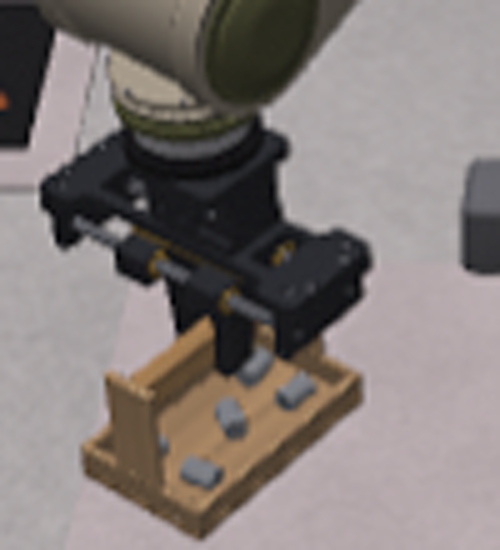

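The tray is lifted level, about 4.2 N is hanging from the wrist, and the barrels haven't moved. I'll keep going up.

Request:
{"op": "apply_moves", "data": {"rows": "0 0 0 -0.004 0; 0 0 0 -0.008 0; 0 0 0 -0.012 0; 0 0 0 -0.016 0; 0 0 0 -0.018 0; 0 0 0 -0.020 0; 0 0 0 -0.020 0; 0 0 0 -0.018 0; 0 0 0 -0.015 0; 0 0 0 -0.012 0; 0 0 0 -0.008 0; 0 0 0 -0.004 0"}}

```text
t: 7.92
tcp_pos: [568.2, -262.3, 263.3]
ee_rot: [-3.138, 0.006, -0.547]
ft_force: [0.6, -0.2, -4.2]
width: 0.154
```

```bash
python3 - <<'E'
from h import *
delta(498,306,250,-10)
E
```

```text
t 7.92 p [ 568.2 -262.3  263.3] rpy [-179.82    0.33  -31.37] F [ 0.6 -0.2 -4.2] w 0.154 q [-0.62  0.53  1.11  0.    1.5   1.5 ]
tool delta mm [-355.7 -448.6   16.8] roll units -4.27
```

Request:
{"op": "apply_moves", "data": {"rows": "0 -0.0012 -0.0016 0 0; 0 -0.003 -0.004 0 0; 0 -0.005 -0.0063 0 0; 0 -0.007 -0.0086 0 0; 0 -0.009 -0.011 0 0; 0 -0.011 -0.0133 0 0; 0 -0.0124 -0.0157 0 0; 0 -0.0124 -0.0157 0 0; 0 -0.0124 -0.0157 0 0; 0 -0.0124 -0.0157 0 0; 0 -0.0124 -0.0157 0 0; 0 -0.0124 -0.0157 0 0"}}

```text
t: 9.43
tcp_pos: [543.9, -72.8, 263.7]
ee_rot: [-3.137, 0.008, -0.547]
ft_force: [0.4, 0.4, -3.8]
width: 0.154
```

```bash
python3 - <<'E'
from h import *
delta(498,306,255,-10)
E
```

```text
t 9.43 p [543.9 -72.8 263.7] rpy [-179.76    0.47  -31.33] F [ 0.4  0.4 -3.8] w 0.154 q [-0.35  0.35  1.38  0.01  1.42  1.77]
tool delta mm [-236.1 -299.6   11.9] roll units -4.27
```

Request:
{"op": "apply_moves", "data": {"rows": "0 -0.0124 -0.0157 0 0; 0 -0.0124 -0.0157 0 0; 0 -0.0124 -0.0157 0 0; 0 -0.0124 -0.0157 0 0; 0 -0.0124 -0.0157 0 0; 0 -0.0124 -0.0157 0 0; 0 -0.0124 -0.0157 0 0; 0 -0.0124 -0.0157 0 0; 0 -0.0124 -0.0157 0 0; 0 -0.0124 -0.0157 0 0; 0 -0.0124 -0.0157 0 0; 0 -0.0124 -0.0157 0 0"}}

```text
t: 10.92
tcp_pos: [511.1, 182.0, 266.0]
ee_rot: [-3.137, 0.008, -0.547]
ft_force: [0.2, 0.1, -4.5]
width: 0.156
```

```bash
python3 - <<'E'
from h import *
delta(498,306,255,-10)
E
```

```text
t 10.93 p [511.1 182.  266. ] rpy [-179.75    0.43  -31.32] F [ 0.2  0.1 -4.5] w 0.156 q [0.12 0.33 1.4  0.01 1.41 2.24]
tool delta mm [-75.5 -99.   12. ] roll units -4.26
```

Request:
{"op": "apply_moves", "data": {"rows": "0 -0.012 -0.0155 0 0; 0 -0.011 -0.0145 0 0; 0 -0.010 -0.013 0 0; 0 -0.009 -0.0118 0 0; 0 -0.0078 -0.0103 0 0; 0 -0.0065 -0.0085 0 0; 0 -0.005 -0.0065 0 0; 0 -0.0035 -0.0046 0 0; 0 -0.002 -0.0026 0 0; 0 -0.001 -0.0012 0 0; 0 0 0 0 0; 0 0 0 0 -0.1"}}

```text
t: 12.42
tcp_pos: [497.7, 300.5, 266.7]
ee_rot: [-3.138, 0.007, -0.538]
ft_force: [0.8, -0.2, -5.0]
width: 0.158
```

Request:
{"op": "apply_moves", "data": {"rows": "0 0 0 0 -0.2; 0 0 0 0 -0.35; 0 0 0 0 -0.45; 0 0 0 0 -0.5; 0 0 0 0 -0.5; 0 0 0 0 -0.5; 0 0 0 0 -0.5; 0 0 0 0 -0.4; 0 0 0 0 -0.3; 0 0 0 0 -0.2; 0 0 0 0 0; 0 0 0 0 0"}}

```text
t: 13.92
tcp_pos: [497.8, 299.9, 266.8]
ee_rot: [-3.136, 0.005, -0.175]
ft_force: [-0.6, -0.5, -3.9]
width: 0.153
```

```bash
python3 - <<'E'
from h import *
delta(498,306,255,-10)
snap("top","pics/top4.png");snap("scene","pics/scene4.png")
crop("pics/scene4.png","pics/s4.png",370,70,140,170,4)
E
```

```text
t 13.93 p [497.8 299.9 266.8] rpy [-179.65    0.3   -10.05] F [-0.6 -0.5 -3.9] w 0.153 q [0.34 0.42 1.27 0.01 1.45 2.08]
tool delta mm [-0.8 -6.  11.9] roll units -0.01
```

View pics/s4.png

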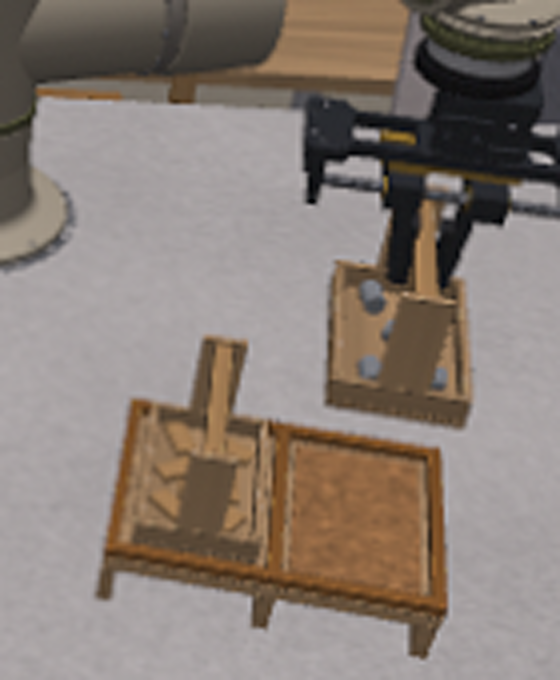

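View pics/top4.png

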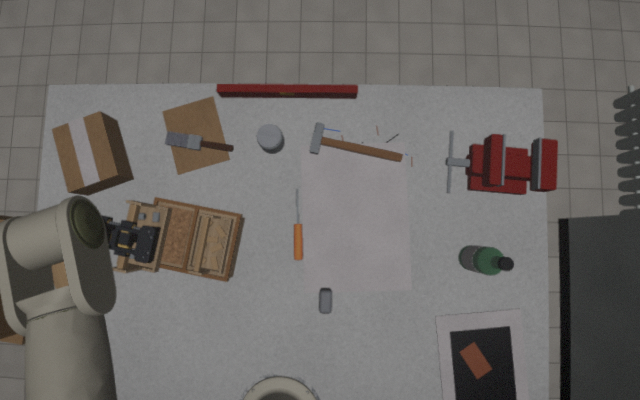

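The scene view shows the tray level above the bay, parallel to the stand, with barrels inside. I'll fine-position it and lower it part way.

Request:
{"op": "apply_moves", "data": {"rows": "0 0.0008 -0.002 0 0; 0 0.001 -0.0025 0.003 0; 0 0 -0.001 0.006 0; 0 0 0 0.010 0; 0 0 0 0.014 0; 0 0 0 0.016 0; 0 0 0 0.016 0; 0 0 0 0.013 0; 0 0 0 0.010 0; 0 0 0 0.006 0; 0 0 0 0.003 0; 0 0 0 0 0"}}

```text
t: 15.52
tcp_pos: [499.6, 305.8, 161.8]
ee_rot: [-3.137, 0.008, -0.176]
ft_force: [0.2, -0.3, -3.8]
width: 0.153
```

```bash
python3 - <<'E'
from h import *
delta(500.5,305.5,117,-10.05)
E
```

```text
t 15.53 p [499.6 305.8 161.8] rpy [-179.73    0.43  -10.06] F [ 0.2 -0.3 -3.8] w 0.153 q [0.35 0.51 1.41 0.01 1.22 2.09]
tool delta mm [ 1.3  0.3 44.8] roll units -0.0
```

Underside is about 98 mm up. I'll lower it to just above the strips and check.

Request:
{"op": "apply_moves", "data": {"rows": "0 0.001 0 0.005 0; 0 0 0 0.008 0; 0 0 0 0.008 0; 0 0 0 0.005 0; 0 0 0 0.002 0; 0 0 0 0 0; 0 0 0 0 0"}}

```text
t: 16.4
tcp_pos: [500.7, 305.9, 132.4]
ee_rot: [-3.136, 0.006, -0.176]
ft_force: [-0.1, 0.3, -4.3]
width: 0.158
```

```bash
python3 - <<'E'
from h import *
delta(500.5,305.5,117,-10.05)
snap("top","pics/top5.png");snap("scene","pics/scene5.png")
crop("pics/scene5.png","pics/s5.png",390,120,110,115,6)
crop("pics/top5.png","pics/t5.png",100,180,150,110,5)
E
```

```text
t 16.4 p [500.7 305.9 132.4] rpy [-179.69    0.37  -10.06] F [-0.1  0.3 -4.3] w 0.158 q [0.35 0.55 1.44 0.01 1.16 2.09]
tool delta mm [-0.1  0.5 15.4] roll units -0.0
```

View pics/s5.png

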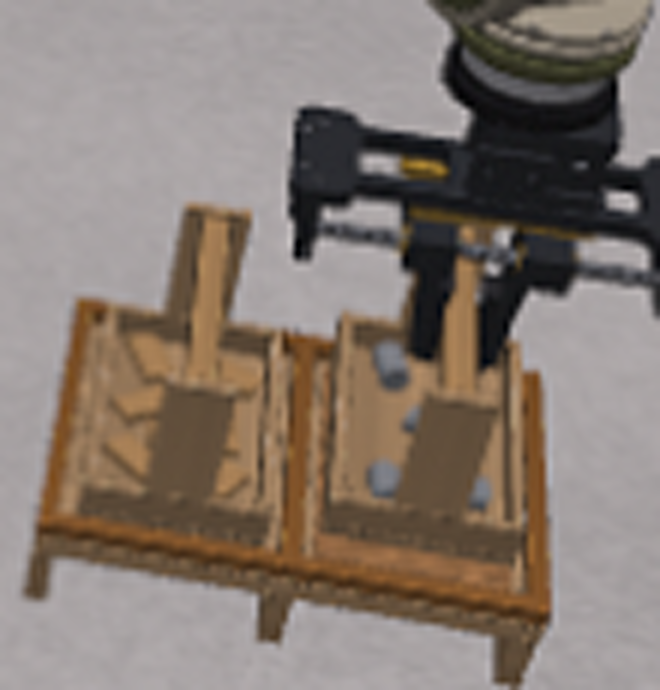

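View pics/t5.png

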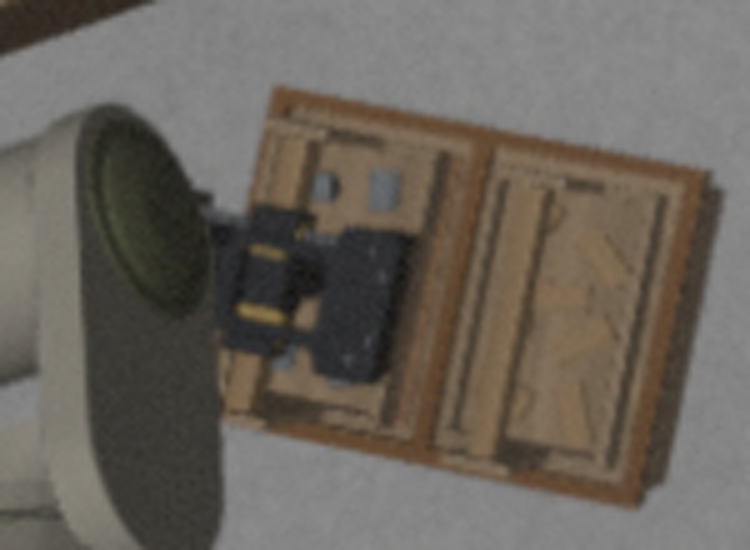

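```bash
python3 - <<'E'
from h import *
def up(c,k,o): return (np.array(c,float)+.5)/k-.5+np.array(o)
# expected projections of tray top corners (z 92.4) and stand inner bay corners (z 60), drawn in crops
c,s=np.cos(np.radians(-10.05)),np.sin(np.radians(-10.05));R=np.array([[c,-s],[s,c]])
def box(ctr,l,w,z): return np.c_[np.array([[-l,-w],[l,-w],[l,w],[-l,w]])/2@R.T+ctr,np.full(4,z)]
for n,f,o,k in(("top","t5",(100,180),5),("scene","s5",(390,120),6)):
    im=cv2.imread(f"pics/{f}.png")
    for b,col in((box((499.4,306.1),150,92,92.4),(0,255,0)),(box((499.5,305.7),166,108,60),(0,0,255)),(box((489.2,247.6),186,246,60),(255,255,0))):
        p=((proj(n,b)-np.array(o)+.5)*k-.5)
        cv2.polylines(im,[p.round().astype(int)],True,col,1)
    cv2.imwrite(f"pics/{f}o.png",im)
E
```

```text
(no output)
```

View pics/t5o.png

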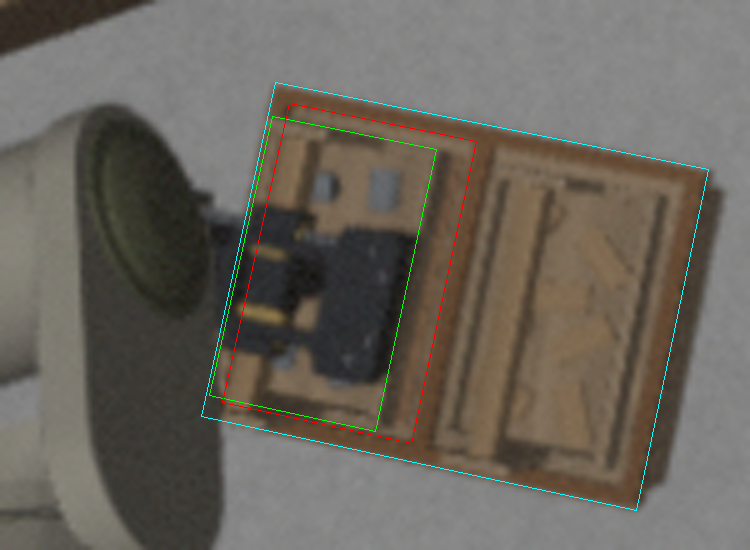

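View pics/s5o.png

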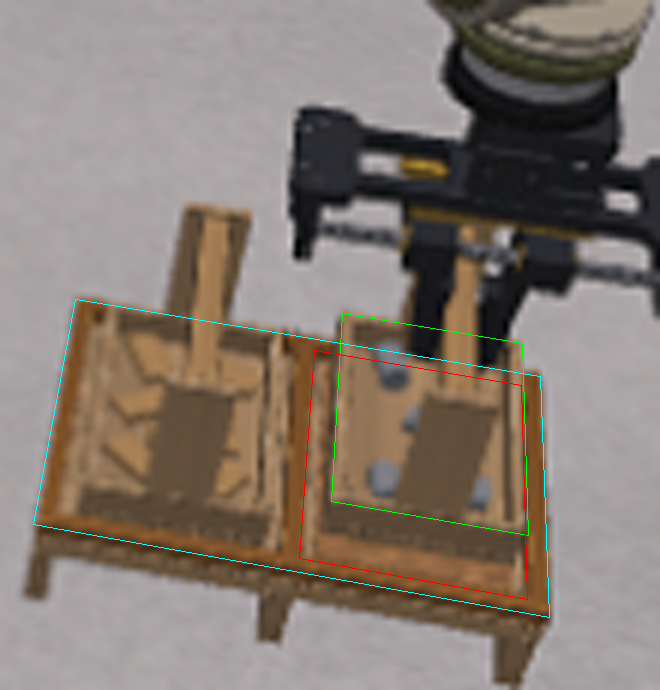

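```bash
python3 - <<'E'
from h import *
im=cv2.imread("pics/top5.png")[190:275,135:205]
im=cv2.convertScaleAbs(cv2.resize(im,None,fx=7,fy=7,interpolation=cv2.INTER_CUBIC),alpha=1.8)
cv2.imwrite("pics/t5z.png",im)
E
```

```text
(no output)
```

View pics/t5z.png

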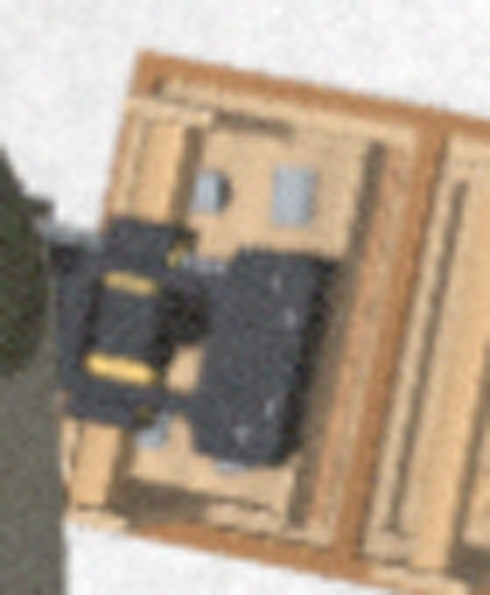

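The overlay outlines for tray, bay and stand match both views to within about 1 px. The dark line at the right of the tray in the top view is its outer wall face. I'll lower it to the mat.

Request:
{"op": "apply_moves", "data": {"rows": "0 0 0.0005 0.003 0; 0 0 0 0.004 0; 0 0 0 0.003 0; 0 0 0 0.002 0; 0 0 0 0 0; 0 0 0 0 0"}}

```text
t: 17.25
tcp_pos: [500.6, 305.5, 119.6]
ee_rot: [-3.136, 0.006, -0.176]
ft_force: [0.1, 0.4, -3.6]
width: 0.149
```

```bash
python3 - <<'E'
from h import *
delta(500.5,305.5,117,-10.05)
E
```

```text
t 17.25 p [500.6 305.5 119.6] rpy [-179.69    0.37  -10.06] F [ 0.1  0.4 -3.6] w 0.149 q [0.34 0.56 1.46 0.01 1.13 2.09]
tool delta mm [-0.1  0.   2.6] roll units -0.0
```

Request:
{"op": "apply_moves", "data": {"rows": "0 0 0 0.001 0; 0 0 0 0.001 0; 0 0 0 0.0005 0; 0 0 0 0 0"}}

```text
t: 17.75
tcp_pos: [500.7, 305.5, 117.1]
ee_rot: [-3.136, 0.006, -0.176]
ft_force: [0.7, -0.4, -3.5]
width: 0.155
```

Request:
{"op": "apply_moves", "data": {"rows": "0 0 0 0.001 0; 0 0 0 0 0; 0 0 0 0 0"}}

```text
t: 18.12
tcp_pos: [500.9, 305.5, 116.9]
ee_rot: [-3.136, 0.005, -0.176]
ft_force: [0.2, -0.9, -3.5]
width: 0.151
```

Request:
{"op": "apply_moves", "data": {"rows": "0 0 0 0.001 0; 0 0 0 0 0; 0 0 0 0 0"}}

```text
t: 18.5
tcp_pos: [500.9, 305.5, 116.9]
ee_rot: [-3.136, 0.005, -0.175]
ft_force: [-1.4, -0.7, -1.2]
width: 0.154
```

Request:
{"op": "apply_moves", "data": {"rows": "0 0 0 0.0015 0; 0 0 0 0.0015 0; 0 0 0 0.0015 0"}}

```text
t: 18.88
tcp_pos: [501.0, 305.6, 116.9]
ee_rot: [-3.135, 0.003, -0.175]
ft_force: [-7.9, -4.2, 12.4]
width: 0.154
```

```bash
python3 - <<'E'
from h import *
delta(500.5,305.5,116,-10.05)
snap("top","pics/top6.png");snap("scene","pics/scene6.png")
crop("pics/scene6.png","pics/s6.png",390,120,110,115,6)
E
```

```text
t 18.88 p [501.  305.6 116.9] rpy [-1.7964e+02  1.7000e-01 -1.0020e+01] F [-7.9 -4.2 12.4] w 0.154 q [0.35 0.56 1.46 0.01 1.12 2.09]
tool delta mm [-0.4  0.2  0.9] roll units 0.01
```

View pics/s6.png

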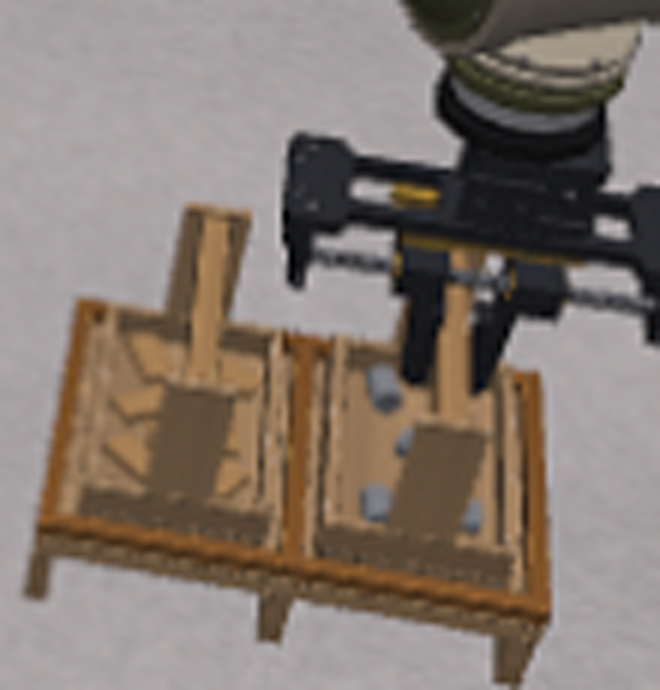

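The tray is down inside the bay. Its underside works out at about 53 mm, and the vertical force changed sign on contact. I'll let the press relax, then open.

Request:
{"op": "apply_moves", "data": {"rows": "0 0 0 0 0; 0 0 0 -0.0005 0; 0 0 0 0 0; 0.018 0 0 0 0; 0.022 0 0 0 0; 0.03 0 0 0 0; 0.04 0 0 0 0; 0.05 0 0 0 0; 0.05 0 0 0 0; 0.05 0 0 0 0"}}

```text
t: 20.23
tcp_pos: [501.7, 305.9, 117.5]
ee_rot: [-3.134, 0.001, -0.175]
ft_force: [-0.0, -0.6, 0.9]
width: 0.565
```

```bash
python3 - <<'E'
from h import *
delta(500.5,305.5,200,-10.05)
snap("scene","pics/scene7.png")
crop("pics/scene7.png","pics/s7.png",390,120,110,115,6)
E
```

```text
t 20.23 p [501.7 305.9 117.5] rpy [-1.7956e+02  7.0000e-02 -1.0030e+01] F [-0.  -0.6  0.9] w 0.565 q [0.35 0.56 1.46 0.01 1.12 2.09]
tool delta mm [ -1.2  -0.1 -82.5] roll units 0.0
```

View pics/s7.png

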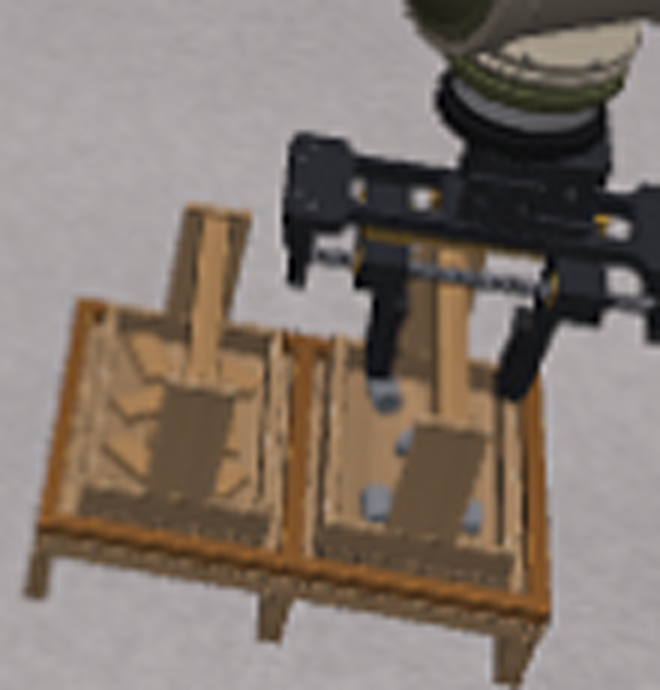

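Both fingers are clear of the bar. I'll retreat straight up.

Request:
{"op": "apply_moves", "data": {"rows": "0.05 0 0 -0.008 0; 0.05 0 0 -0.015 0; 0.05 0 0 -0.02 0; 0.05 0 0 -0.03 0; 0.05 0 0 -0.03 0; 0.05 0 0 -0.03 0; 0.05 0 0 -0.03 0; 0.05 0 0 -0.02 0; 0.05 -0.04 0 0 0; 0.05 -0.04 0 0 0; 0.05 -0.04 0 0 0; 0.05 0 0 0 0"}}

```text
t: 21.78
tcp_pos: [379.6, 325.3, 319.1]
ee_rot: [-3.126, -0.01, -0.176]
ft_force: [-0.3, -0.2, 0.6]
width: 0.57
```

```bash
python3 - <<'E'
from h import *
delta(500.5,305.5,200,-10.05)
snap("top","pics/top8.png");snap("scene","pics/scene8.png")
crop("pics/scene8.png","pics/s8.png",390,120,110,115,6)
im=cv2.imread("pics/top8.png")[185:290,130:255]
cv2.imwrite("pics/t8.png",cv2.convertScaleAbs(cv2.resize(im,None,fx=5,fy=5,interpolation=cv2.INTER_CUBIC),alpha=1.8))
d=cv2.absdiff(cv2.imread("pics/top8.png"),cv2.imread("pics/top0.png")).max(2)>45
print([ (x[:4].tolist(),int(x[4])) for x in cv2.connectedComponentsWithStats(d.astype(np.uint8))[2][1:] if x[4]>8])
E
```

```text
t 21.77 p [379.6 325.3 319.1] rpy [-179.13   -0.58  -10.07] F [-0.3 -0.2  0.6] w 0.57 q [0.47 0.2  1.43 0.01 1.49 2.22]
tool delta mm [1.213e+02 1.000e-01 1.203e+02] roll units -0.0
[([350, 184, 55, 61], 1622), ([154, 257, 11, 6], 27), ([28, 273, 104, 127], 7303), ([20, 274, 11, 45], 209), ([0, 284, 26, 61], 854), ([231, 321, 110, 79], 3925), ([0, 353, 23, 43], 619), ([519, 388, 41, 12], 347)]
```

View pics/s8.png

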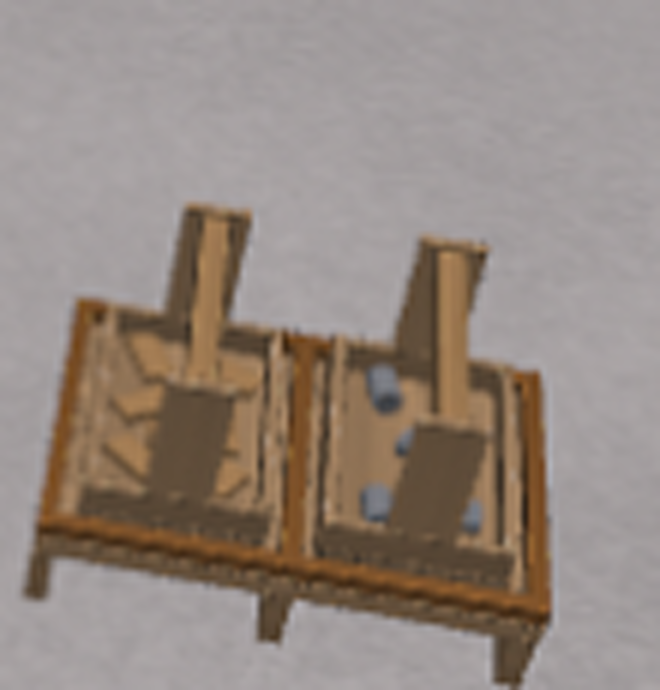

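View pics/t8.png

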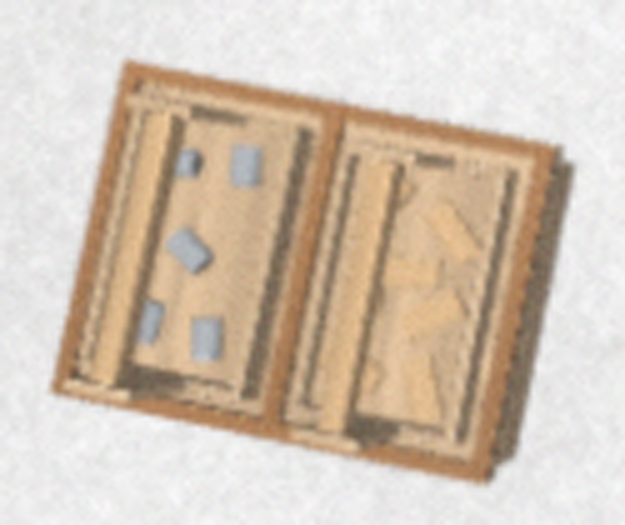

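View pics/top8.png

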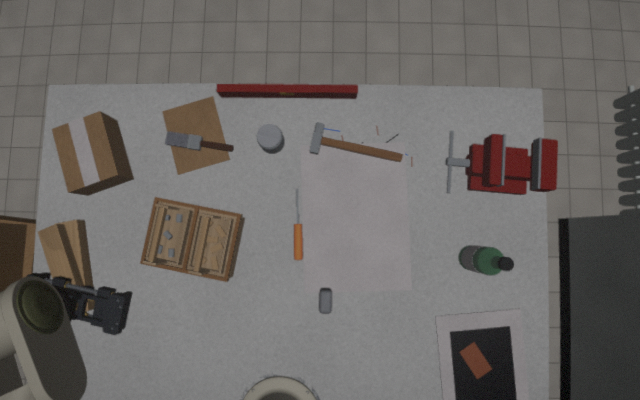

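All five barrels are in the tray, which sits flat in its bay. The pictures show no change elsewhere except the arm itself. Handing in.

```bash
python3 -c "
from rig import r
print(r.close_job())"
```

```text
the job is handed in; nothing more can be done
None
```

The tray of barrels is standing on the cork mat in the empty bay, lengthwise and parallel to the tray beside it. I handed the job in at about 22 s of the 50 s allowed.

- **Carry:** I gripped the carrying bar at its middle; the jaws read 13.6 mm against its 14 mm. I lifted the tray level (tilt under 0.6°), carried it over the other tray, and turned it to match the stand.
- **Set-down:** I lowered it until it made contact, with its underside at about 53 mm as the task gives. I pressed lightly (about 12 N) to confirm contact, let that relax, opened the jaws and backed straight up.
- **Last checks:** Both cameras show the tray flat inside the bay strips with all five barrels in it. Comparing the first and last top pictures, the only changes are the tray, its bay and the arm. The arm is well clear of everything, and the force reading is back to about zero.
- **Disagreement:** My rough direct measurement of the mat's centre was up to about 7 mm off the centre worked out from the stand's outline, because I had picked the bay's edges as the mat's. I used the stand-based value, and outlines projected from it onto both camera pictures matched to about 1 px.

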